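# Shut the fixings box by tucking its lid under the lip

### The job

The lid of the small plywood fixings box stands open. Push it over with your fingertips so that it folds down onto the box, then, keeping it lightly pressed down, push it along until its free edge is tucked fully home beneath the steel lip and the lid stays shut by itself; then let go. Touch the lid on its outer side only: do not pinch it, do not touch its cork-lined inside and do not use heavy force, and leave the loose things around the box where they are.

Things in the scene. Friction and masses are not known exactly. Their poses are not given: they have to be found in the camera images.
- fixings_box: Open plywood box, 124 (x) by 130 (y) by 44 mm high, fixed to the worktop, yawed up to 0.5 rad; origin at the centre of its underside, z up. The steel lip stands on its -x wall, the lid's hinge is on its +x side. Nothing on the hinge side rises above 50 mm but the lid. A bolt, a nut and a hinge lie fixed inside, below the lid.
- lid_fold (a joint): Angle of the lid about its hinge, rad: 0 = flat on the box, 1.57 = upright, stop at 1.85 (leaning back). A weak spring opens it: it starts at 1.35 to 1.85 and, unless held or tucked, springs up again to about 1.1; holding it flat takes about 3 to 4 N just behind the step. Tucked under the lip it rests at about 0.035.
- lid_slide (a joint): How far the lid's hinge pin has slid along its slots towards the lip (box -x), m: 0 to 0.020 (end stop); starts at 0 to 0.003. Stiff: it takes 4 to 6 N along the slots to move and stays where it is left. Beyond about 0.006 a raised lid comes down on top of the lip instead of in front of it, and must be pushed back first.
- lid_hinge (a point): Centre of the hinge axis (moves with the slide), 47 mm above the worktop and, at slide 0, 52 mm to +x of the box origin. The axis runs along the box's y.
- lid_step (a point): Foot of the pushing step, mid-width, on the lid's outer (upper when shut) face, 58 mm from the hinge axis; turns with the lid: -x runs from hinge to free edge, z is the outward normal. The step is 90 mm wide and 8 mm high, upright towards the hinge, sloping off towards the free edge: a fingertip on the flat plate between hinge and step can push the lid towards the lip.
- lid_edge (a point): Middle of the lid's free edge, 92 mm from the hinge axis, mid-thickness; axes as lid_step. The lid is a flat aluminium plate 118 mm wide (y), 4 mm thick, from 3 to 92 mm from the hinge axis.
- lip_edge (a point): Underside of the 90 mm wide, 4 mm thick steel lip where its flat part ends and its flared mouth begins: 52 mm to -x of the box origin, 52 mm above the worktop; axes as the box. The flat part runs 14 mm on to -x, 3 mm above the flat-lying lid; the flare reaches 6 mm to +x and up to 60 mm high. At slide 0 the shut lid's edge is 12 mm short of this point, at full slide 8 mm past it.
- liner: Cork sheet 60 by 100 by 3 mm on the inside of the lid, from 25 to 85 mm from the hinge axis; origin on the hinge axis. Not to be touched.
- cork: Loose cork sanding block 60 x 105 x 30 mm, beside the box on its +y side; origin at the centre of its underside. Bystander.
- offcut: Loose dark wooden cube offcut, 50 mm, beside the box on its -y side; origin at the centre of its underside. Bystander.

How it is judged:
By the outcome, as a careful person would: the job done as asked, in the order asked, and still so for the second after the job is handed in, with the robot touching nothing.
It also fails if it takes over 48 s, if anything falls off the work surface, if the arm or the gripper's body presses on something with over 40 N, if the wrist force passes 120 N, or if a joint passes its speed limit or range.

### The arm

A 7-joint arm with a two-finger parallel gripper is mounted at the origin on the work surface; the furniture and walls round the work are solid. World frame = base frame: x ahead of the robot, y to its left, z up, the work surface at z = 0. Lengths are in m, angles in rad, forces in N, time in s.
With the tool pointing down it reaches from about 0.35 to 0.9 m from the base axis. Payload 8.1 kg.
Tool frame: the origin (TCP) lies at the very end of the fingers, on their centre line; the grasp point (between the pads) lies 19 mm behind it (bot.grip_depth is the distance from the TCP to the grasp point, in m); z points along the fingers, y is the line along which they close (so a half turn about z gives the same grasp; the last joint's range is limited). The gripper opens to 92 mm and grips with 3 to 60 N. Pads are 19 mm wide; open, the fingers measure 130 mm over their backs; the gripper's body (75 mm by 190 mm) begins 47 mm behind the grasp point.
Start: joints at [1.092, 0.434, 0.025, 1.573, -0.012, 1.134, -0.075], TCP at [0.229, -0.581, 0.227] pointing down, gripper open.
Joint ranges: [-2.62, 2.62], [-0.44, 2.09], [-1.27, 1.32], [0.08, 2.57], [-1.32, 4.46], [0.12, 2], [-2.74, 2.74]. Speed limits (rad/s): [2.22, 2.22, 3.01, 3.01, 3.14, 3.14, 3.14].

### API

Orientations are given as a unit quaternion [x, y, z, w].
In Python, from station import bot gives the robot as it stands.
- The arm moves only by the tool step_arm, never from a script. Its argument "motion" is a list of rows, each a list of 3 entries, a list of its own where there are three numbers: the shift along the tool's x, y, z in m, then the turn about the tool's z in degrees, then the closure, from -1 (fully open) to 1 (shut). A call has exactly 8 rows; each row is the pose to reach, as a shift and turn from the pose commanded when the call began, along the tool's axes at that moment; what a row does not reach only later rows make up. A row lasts 1/8 s, in which the tool goes at most 62.5 mm and 10.7 degrees, less where a joint would pass 70% of its speed; a pose out of reach is approached as far as the arm can. A call with a gripper value outside its range is refused whole. The fingers move at their own pace and stop on an object; "force" is the grip in N (left out, the last holds). Time passes only in rows, so rows that repeat a pose let the fingers close, or fill a call up. It gives the time, the measured TCP pose, the force, the opening and the grip force at its end, in the units of the state.
- bot.state(): the state, without advancing time (a new reading comes with each control period).
- bot.grab_frame(name): name is "scene" or "top" or "wrist"; returns (picture, depth): 384x512x3 uint8, blue, green, red; 384x512 float32, m along the optical axis (not along the pixel's ray), 0 where there is no reading.
- bot.camera_params(name): a dict with "K" (3x3 intrinsics, pixels), "view" (4x4, takes a point from world to camera coordinates). Camera axes: x right, y down, z forward; pixel columns grow to the right and rows downward; lengths in m; the calibration is good to about 2 mm. A picture is of the moment at which its call begins: read the wrist's pose just before it. camera_params takes no time and is no camera call; for the wrist camera it gives the pose at the moment of the call.
- bot.finish_job(): hands the job in; it is judged then, once.
Trained networks look in the newest picture that a camera, given by its name, has taken for a name from the list of things; names that differ only in an ending like _2 or _b are one class to them, and where a whole thing is asked for, a point or a joint stands for the part that bears it (a point fixed in the world has none). Each returns a list of dicts, best first, with "p" (0 to 1); they miss things now and then, are a little off and sometimes report something else, mostly with a low value. They report only what shows in the picture. A call takes as long as a camera call.
- bot.search_frame(camera, target): "bbox" ([left, top, right, bottom] in pixels, round what is visible of it).
- bot.silhouettes(camera, target): "pixels" (384x512 bool, what is visible of it) and "bbox" ([left, top, right, bottom] in pixels, round what is visible of it).
The state is a dict: "clock": time; "joint_positions": joint angles; "dq": joint speeds; "effort": joint torques, N m; "position": TCP position; "eef_rot": TCP orientation; "contact_force": force on the tool from outside, world axes, zero at the start; "ft_torque": the same for the moment, N m; "opening": finger opening in m; "finger_force": force on a finger pad.
Only numpy, scipy, OpenCV 4.12 (cv2) and the standard library are available. Lean on these libraries where they do the work, as an engineer would, in place of code of your own. Each camera call takes 0.05 s, during which the arm holds its last target. There are 200 camera calls.

## Working session

There is one attempt and no reset: what is moved stays moved. The work goes in short steps, Python scripts to look and compute and a tool call to move; the robot and the scene stay as the last step left them, time stands still between calls to the robot, and variables do not carry over. Pictures are saved under pics/ and viewed, at most 10 in all, crops included, and the job is handed in when it is done.

Besides the shell and the picture viewer there is one more tool, called after "Request:" as name(argument=value, ...), one argument or row to a line, values as JSON. step_arm: Moves the arm, as the interface text tells. Its arguments: {"type":"object","properties":{"motion":{"type":"array"},"force":{"type":"number"}},"required":["motion"]}

```bash
mkdir -p pics; ls
python3 - <<'E'
from station import bot
import cv2,numpy as np
s=bot.state();print(s)
ims=[]
for n in("scene","top"):
    im,d=bot.grab_frame(n);ims.append(im);np.savez(f"{n}.npz",im=im,d=d,**{k:np.array(v) for k,v in bot.camera_params(n).items() if k in("K","view")})
    for t in("fixings_box","lid_fold","lid_step","cork","offcut","liner"):
        r=bot.silhouettes(n,t)
        print(n,t,[(round(q["p"],2),q["bbox"]) for q in r[:2]])
        if r: np.save(f"m_{n}_{t}.npy",r[0]["pixels"])
cv2.imwrite("pics/a.png",cv2.resize(ims[0],(784,588)));cv2.imwrite("pics/b.png",cv2.resize(ims[1],(784,588)))
E
```

```text
pics
{'clock': 0.0, 'joint_positions': array([ 1.09240924,  0.43525117,  0.02494743,  1.57408553, -0.01153124,
        1.13398121, -0.0750825 ]), 'dq': array([-0.00177119, -0.00116591,  0.00015545, -0.00083894, -0.001075  ,
        0.00019849, -0.00143129]), 'effort': array([-1.18067906e-04, -6.67853308e+01,  9.85243320e-01, -3.14461040e+01,
       -6.04958902e-02,  4.27199935e-02,  1.69178770e-04]), 'position': array([ 0.229134  , -0.58094488,  0.22593166]), 'eef_rot': array([ 9.82399560e-01,  1.86789934e-01, -2.42659773e-04, -7.52976078e-04]), 'contact_force': array([-0.21493196,  0.82157906,  0.16536015]), 'ft_torque': array([ 0.01349294,  0.05426301, -0.0123067 ]), 'finger_force': 0.0, 'opening': 0.09137957407466102}
scene fixings_box [(0.62, [227.0, 142.0, 310.1, 236.2])]
scene lid_fold [(0.92, [232.4, 136.6, 272.6, 194.9])]
scene lid_step [(0.79, [233.2, 139.0, 274.4, 191.9])]
scene cork [(0.81, [218.8, 223.6, 270.6, 268.8]), (0.18, [234.7, 138.8, 269.9, 193.0])]
scene offcut [(0.6, [299.4, 165.4, 328.0, 195.0])]
scene liner [(0.61, [238.1, 145.7, 272.1, 181.7])]
top fixings_box [(0.97, [232.6, 152.4, 299.3, 218.1])]
top lid_fold [(0.85, [250.0, 152.0, 300.1, 177.1])]
top lid_step [(0.92, [247.3, 155.4, 299.9, 175.4]), (0.66, [228.8, 150.4, 298.8, 223.2])]
top cork [(0.68, [183.8, 184.2, 229.2, 212.0])]
top offcut [(0.6, [297.8, 205.7, 325.8, 229.2])]
top liner [(0.66, [249.6, 157.8, 295.1, 173.8])]
```

View pics/a.png

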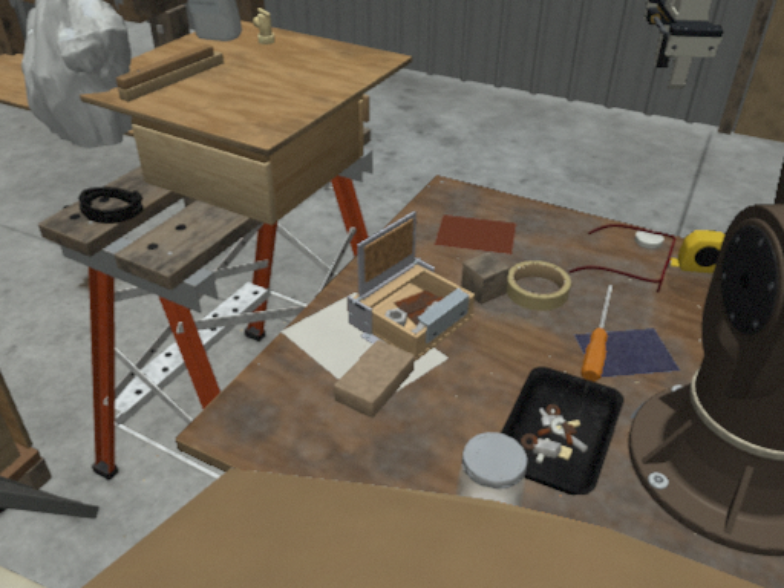

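View pics/b.png

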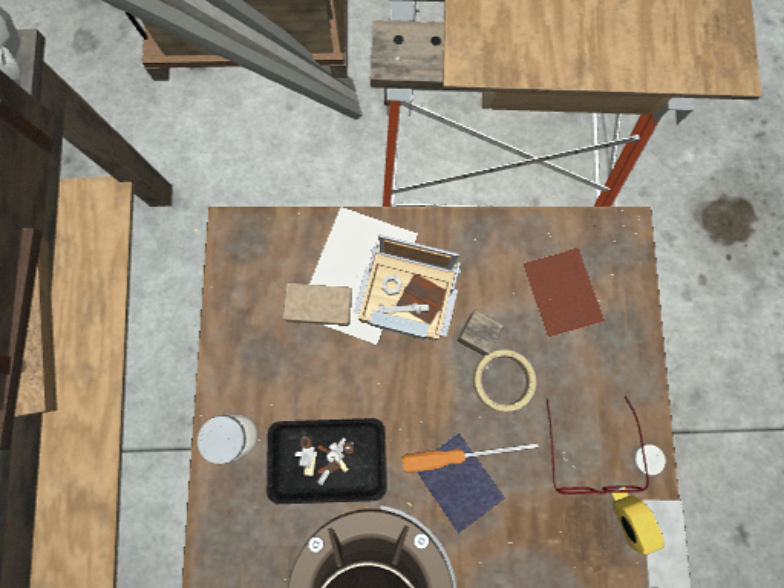

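```bash
cat > h.py <<'E'
import numpy as np,cv2
def load(n):
    z=np.load(n+".npz");return z["im"],z["d"],z["K"],z["view"]
def pts(mask,d,K,V):
    v,u=np.nonzero(mask&(d>0));z=d[v,u]
    c=np.stack([(u-K[0,2])/K[0,0]*z,(v-K[1,2])/K[1,1]*z,z,np.ones_like(z)])
    return (np.linalg.inv(V)@c)[:3].T
E
python3 - <<'E'
from h import *
for n in("scene","top"):
    im,d,K,V=load(n)
    print(n,"cam at",np.linalg.inv(V)[:3,3].round(3),K[0,0])
    for t in("fixings_box","lid_fold","liner","cork","offcut"):
        m=np.load(f"m_{n}_{t}.npy");P=pts(cv2.erode(m.astype(np.uint8),np.ones((3,3)))>0,d,K,V)
        print(t,len(P),P.min(0).round(3),P.max(0).round(3),np.median(P,0).round(3))
        if t in("lid_fold","liner"):
            q=P[np.all(abs(P-np.median(P,0))<.08,axis=1)]
            c=q.mean(0);w=np.linalg.svd(q-c,full_matrices=0);print(" plane n",w[2][2].round(3),w[1].round(3),"long",w[2][0].round(3))
        if t=="fixings_box":
            q=P[(P[:,2]>.036)&(P[:,2]<.05)];print(" rim",len(q),cv2.minAreaRect(q[:,:2].astype(np.float32)))
            q=P[(P[:,2]>.052)&(P[:,2]<.065)];print(" lip?",len(q),cv2.minAreaRect(q[:,:2].astype(np.float32)))
E
```

```text
scene cam at [0.125 0.694 0.692] 482.3517081022169
fixings_box 4278 [ 0.375 -0.151  0.   ] [0.533 0.008 0.141] [ 0.479 -0.067  0.044]
 rim 936 ((0.4502491056919098, -0.0673421323299408), (0.14067848026752472, 0.130275160074234), 71.0891342163086)
 lip? 499 ((0.4453936219215393, -0.0654875636100769), (0.13695135712623596, 0.11777010560035706), 72.86943054199219)
lid_fold 1132 [ 0.482 -0.134  0.048] [ 0.517 -0.028  0.138] [ 0.499 -0.078  0.098]
 plane n [ 0.955 -0.294  0.021] [1.053 0.857 0.054] long [-0.293 -0.954 -0.058]
liner 590 [ 0.482 -0.132  0.078] [ 0.51  -0.036  0.132] [ 0.496 -0.082  0.106]
 plane n [ 0.959 -0.284  0.005] [0.669 0.367 0.026] long [-0.283 -0.959 -0.03 ]
cork 1345 [0.406 0.024 0.004] [0.471 0.13  0.035] [0.434 0.087 0.03 ]
offcut 612 [ 0.351 -0.207  0.006] [ 0.414 -0.149  0.054] [ 0.377 -0.169  0.04 ]
top cam at [ 0.29  -0.04   0.903] 361.5314840318435
fixings_box 3162 [ 0.379 -0.151  0.   ] [0.53  0.012 0.143] [ 0.461 -0.075  0.024]
 rim 645 ((0.45225125551223755, -0.071597158908844), (0.13518565893173218, 0.12224461138248444), 72.43865203857422)
 lip? 383 ((0.4446147382259369, -0.07301615178585052), (0.1261635571718216, 0.11460275202989578), 73.32476043701172)
lid_fold 487 [ 0.483 -0.14   0.051] [ 0.516 -0.033  0.143] [ 0.498 -0.085  0.111]
 plane n [-0.959  0.283  0.002] [0.71  0.553 0.031] long [-0.282 -0.957  0.065]
liner 219 [ 0.484 -0.13   0.085] [ 0.511 -0.041  0.136] [ 0.497 -0.084  0.111]
 plane n [-0.959  0.282 -0.002] [0.396 0.2   0.005] long [-0.282 -0.959  0.014]
cork 945 [0.407 0.02  0.024] [0.472 0.123 0.035] [0.439 0.071 0.031]
offcut 378 [ 0.355 -0.212  0.032] [ 0.412 -0.152  0.057] [ 0.383 -0.182  0.051]
```

The scene view shows the lid upright at about (388,250), with the liner facing the robot. The lip is at about (443,315), the cork block at (375,375) and the offcut at (485,275). The top view agrees, with the box at (410,285). Measured: box yaw is about -0.29, the lid stands at about 1.57 and the slide is near 0. I'll close the fingers and go behind the lid.

Request:
step_arm(
  motion=[
    [[0.03, -0.022, -0.02], 5, 1],
    [[0.07, -0.052, -0.04], 10, 1],
    [[0.11, -0.081, -0.05], 15, 1],
    [[0.15, -0.111, -0.05], 20, 1],
    [[0.19, -0.14, -0.05], 25, 1],
    [[0.23, -0.17, -0.05], 30, 1],
    [[0.27, -0.2, -0.05], 35, 1],
    [[0.31, -0.229, -0.05], 38.1, 1],
  ],
  force=10,
)

```text
clock: 1.7
position: [0.4344, -0.2532, 0.277]
eef_rot: [0.989, -0.145, 0.0, 0.0]
contact_force: [1.3, -0.2, -1.5]
opening: 0.0161
finger_force: 0.0
```

Request:
step_arm(
  motion=[
    [[0.013, -0.045, 0], 0, 1],
    [[0.026, -0.09, 0], 0, 1],
    [[0.04, -0.135, 0], 0, 1],
    [[0.052, -0.182, 0], 0, 1],
    [[0.052, -0.182, 0.04], 0, 1],
    [[0.052, -0.182, 0.08], 0, 1],
    [[0.052, -0.182, 0.11], 0, 1],
    [[0.052, -0.182, 0.11], 0, 1],
  ],
)

```text
clock: 2.7
position: [0.5339, -0.0949, 0.165]
eef_rot: [0.99, -0.144, -0.002, 0.0]
contact_force: [0.5, -0.2, 0.9]
opening: 0.0005
finger_force: 0.0
```

Run:
```python
from station import bot
from h import *
s=bot.state();print(s["position"],s["contact_force"],s["opening"])
n=np.array([.958,-.287,0]);print(n@s["position"],np.array([.287,.958,0])@s["position"])
im,d=bot.grab_frame("scene")
cv2.imwrite("pics/c.png",cv2.resize(im[100:280,170:380],None,fx=3,fy=3))
```

```text
[ 0.53389373 -0.09490513  0.16495614] [ 0.49726377 -0.2221856   0.8607005 ] 0.0005248146218303224
0.5387079658354347 0.06230838743807572
```

View pics/c.png

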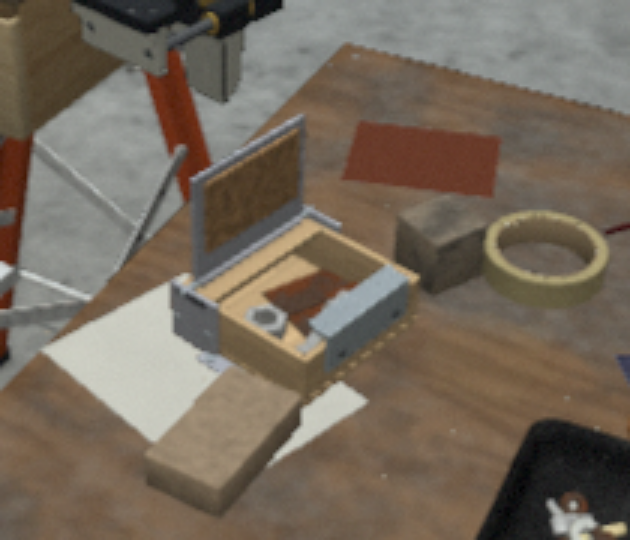

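The closed fingertips, at (225,60) in the crop, hang just above and behind the lid, and nothing has been disturbed. I'll lower them behind it.

Request:
step_arm(
  motion=[
    [[0, 0, 0.02], 0, 1],
    [[0, 0, 0.045], 0, 1],
    [[0, 0, 0.065], 0, 1],
    [[0, 0, 0.068], 0, 1],
    [[-0.005, 0, 0.068], 0, 1],
    [[-0.01, 0, 0.068], 0, 1],
    [[-0.015, 0, 0.068], 0, 1],
    [[-0.02, 0, 0.068], 0, 1],
  ],
)

```text
clock: 3.75
position: [0.5165, -0.0893, 0.0993]
eef_rot: [0.99, -0.144, 0.001, 0.0]
contact_force: [1.9, 0.4, 0.8]
opening: 0.0007
finger_force: 0.6
```

Request:
step_arm(
  motion=[
    [[-0.0055, 0, 0.003], 0, 1],
    [[-0.011, 0, 0.0045], 0, 1],
    [[-0.016, 0, 0.006], 0, 1],
    [[-0.021, 0, 0.008], 0, 1],
    [[-0.026, 0, 0.01], 0, 1],
    [[-0.03, 0, 0.012], 0, 1],
    [[-0.0335, 0, 0.0145], 0, 1],
    [[-0.0335, 0, 0.0145], 0, 1],
  ],
)

```text
clock: 4.75
position: [0.4838, -0.0797, 0.084]
eef_rot: [0.99, -0.144, -0.0, 0.0]
contact_force: [0.6, -0.5, 0.3]
opening: 0.0006
finger_force: 0.3
```

```bash
cat > look.py <<'E'
from station import bot
from h import *
import sys
s=bot.state();p=s["position"]
n=np.array([.958,-.287,0]);e=np.array([.287,.958,0])
print("tool n,y,z",n@p,e@p,p[2],"F n,y,z",n@s["contact_force"],e@s["contact_force"],s["contact_force"][2])
im,d=bot.grab_frame("scene");c=bot.camera_params("scene")
# surface profile in box n-z plane, in strips of y
P=pts(np.ones(d.shape,bool),d,np.array(c["K"]),np.array(c["view"]))
N=P@n-.452;Y=P@e-.062
for a,b in((.028,.055),(-.055,-.028)):
    k=(Y>a)&(Y<b)&(abs(N)<.09)&(P[:,2]>.03)
    print(a,[(i,round(float(np.percentile(P[k][np.abs(N[k]*1000-i)<3,2],90))*1000)) for i in range(-75,76,6) if (np.abs(N[k]*1000-i)<3).sum()>2])
cv2.imwrite(f"pics/{sys.argv[1]}.png",cv2.resize(im[120:250,200:350],None,fx=4,fy=4))
E
python3 look.py d
```

```text
tool n,y,z 0.48635344769513916 0.062497593177353525 0.08400348731289078 F n,y,z 0.7424510872413954 -0.2620970657548921 0.29986849689535927
0.028 [(-63, 56), (-57, 57), (-51, 59), (-45, 59), (-33, 462), (-27, 461), (-21, 461), (-15, 459), (-9, 456), (-3, 454), (3, 444), (9, 435), (15, 437), (21, 439), (27, 434), (33, 415), (39, 390), (45, 390), (51, 380), (57, 382), (63, 317), (69, 252)]
-0.055 [(-63, 56), (-57, 59), (-51, 59), (-45, 60), (-9, 118), (-3, 442), (3, 436), (9, 424), (15, 418), (21, 412), (33, 46), (39, 46), (45, 47), (51, 43)]
```

View pics/d.png

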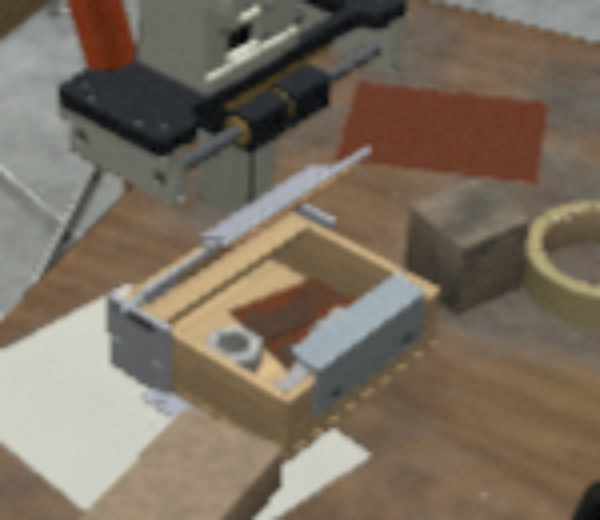

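The fingers are behind the step at about (240,190), and the lid has folded to about 50° with forces under 1 N. I'll continue along the arc.

Request:
step_arm(
  motion=[
    [[-0.003, 0, 0.003], 0, 1],
    [[-0.006, 0, 0.0055], 0, 1],
    [[-0.009, 0, 0.0085], 0, 1],
    [[-0.011, 0, 0.0115], 0, 1],
    [[-0.013, 0, 0.015], 0, 1],
    [[-0.0145, 0, 0.019], 0, 1],
    [[-0.016, 0, 0.0225], 0, 1],
    [[-0.017, 0, 0.0265], 0, 1],
  ],
)

```text
clock: 5.8
position: [0.4678, -0.0749, 0.0575]
eef_rot: [0.99, -0.144, -0.0, 0.0]
contact_force: [1.4, -0.9, 4.1]
opening: 0.0005
finger_force: 1.7
```

```bash
python3 look.py e
```

```text
tool n,y,z 0.4696272464391537 0.06252627048723168 0.05749762501869944 F n,y,z 1.6289322653879852 -0.4014664470228284 4.145236585782383
0.028 [(-63, 56), (-57, 58), (-51, 455), (-45, 460), (-39, 458), (-33, 458), (-27, 457), (-21, 456), (-15, 451), (-9, 437), (-3, 437), (3, 443), (9, 431), (15, 410), (21, 370), (27, 363), (33, 351), (39, 350), (45, 264), (51, 224), (57, 51), (63, 46)]
-0.055 [(-63, 57), (-57, 58), (-51, 59), (-45, 60), (-39, 68), (-33, 439), (-27, 433), (-21, 421), (-15, 412), (-9, 399), (-3, 393), (3, 384), (9, 60), (15, 58), (21, 56), (27, 56)]
```

View pics/e.png

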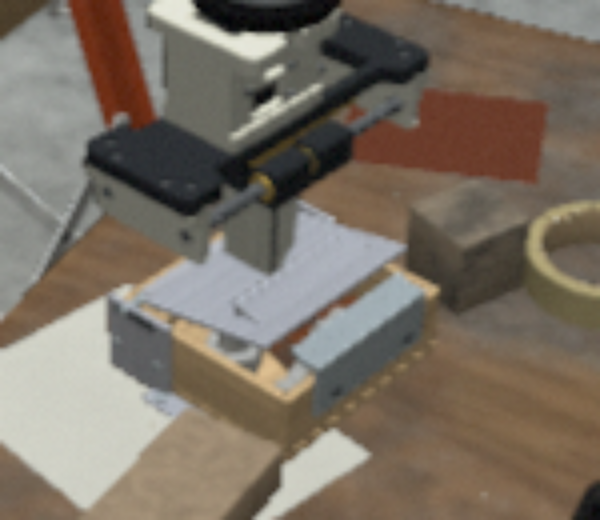

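The lid is at about 10° and its edge, at about (265,340), is still in front of the lip at (355,330). I'll press it flat.

Request:
step_arm(
  motion=[
    [[0, 0, 0.002], 0, 1],
    [[0, 0, 0.004], 0, 1],
    [[-0.0005, 0, 0.006], 0, 1],
    [[-0.001, 0, 0.007], 0, 1],
    [[-0.001, 0, 0.008], 0, 1],
    [[-0.001, 0, 0.008], 0, 1],
    [[-0.001, 0, 0.008], 0, 1],
    [[-0.001, 0, 0.008], 0, 1],
  ],
)

```text
clock: 6.85
position: [0.4667, -0.0746, 0.0497]
eef_rot: [0.99, -0.144, -0.0, 0.0]
contact_force: [-1.0, 0.4, 3.0]
opening: 0.0004
finger_force: 1.1
```

Request:
step_arm(
  motion=[
    [[0, 0, 0.0005], 0, 1],
    [[0, 0, 0.001], 0, 1],
    [[-0.002, 0, 0.001], 0, 1],
    [[-0.004, 0, 0.001], 0, 1],
    [[-0.006, 0, 0.001], 0, 1],
    [[-0.008, 0, 0.001], 0, 1],
    [[-0.01, 0, 0.001], 0, 1],
    [[-0.01, 0, 0.001], 0, 1],
  ],
)

```text
clock: 7.85
position: [0.4582, -0.0718, 0.0491]
eef_rot: [0.99, -0.144, 0.001, -0.0]
contact_force: [2.4, -0.8, 7.4]
opening: 0.0002
finger_force: 3.2
```

```bash
python3 look.py f
```

```text
tool n,y,z 0.4595369914138386 0.0627551970483166 0.049123325371683776 F n,y,z 2.52955624645992 -0.03042091027233551 7.3519501864428225
0.028 [(-63, 57), (-57, 455), (-51, 459), (-45, 458), (-39, 458), (-33, 456), (-27, 453), (-21, 441), (-15, 438), (-9, 443), (-3, 441), (3, 442), (9, 386), (15, 376), (21, 344), (27, 343), (33, 334), (39, 216), (45, 52), (51, 52), (57, 47), (63, 46)]
-0.055 [(-63, 56), (-57, 57), (-51, 59), (-45, 60), (-39, 429), (-33, 417), (-27, 408), (-21, 395), (-15, 386), (-9, 375), (-3, 51), (3, 51), (9, 51), (15, 51), (21, 51)]
```

View pics/f.png

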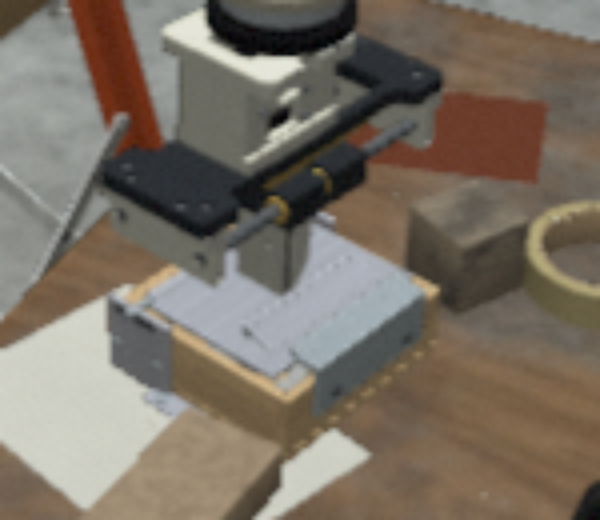

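The lid lies flat with its edge, at about (285,370), just in front of the lip. Next is to push it along.

Request:
step_arm(
  motion=[
    [[-0.002, 0, -0.0002], 0, 1],
    [[-0.004, 0, -0.0002], 0, 1],
    [[-0.006, 0, -0.0002], 0, 1],
    [[-0.008, 0, -0.0002], 0, 1],
    [[-0.01, 0, -0.0002], 0, 1],
    [[-0.012, 0, -0.0002], 0, 1],
    [[-0.014, 0, -0.0002], 0, 1],
    [[-0.014, 0, -0.0002], 0, 1],
  ],
)

```text
clock: 8.9
position: [0.4442, -0.0677, 0.0491]
eef_rot: [0.99, -0.144, 0.0, -0.0]
contact_force: [2.4, -0.3, 6.0]
opening: 0.0008
finger_force: 3.1
```

Request:
step_arm(
  motion=[
    [[-0.002, 0, 0], 0, 1],
    [[-0.004, 0, 0], 0, 1],
    [[-0.006, 0, 0], 0, 1],
    [[-0.007, 0, 0], 0, 1],
    [[-0.008, 0, 0], 0, 1],
    [[-0.009, 0, 0], 0, 1],
    [[-0.01, 0, 0], 0, 1],
    [[-0.01, 0, 0], 0, 1],
  ],
)

```text
clock: 9.9
position: [0.4404, -0.0664, 0.0503]
eef_rot: [0.989, -0.145, 0.006, -0.0]
contact_force: [17.4, -7.6, -0.7]
opening: 0.0007
finger_force: 9.2
```

```bash
python3 look.py g
```

```text
tool n,y,z 0.4409112642925695 0.06279103433106752 0.05033213306617322 F n,y,z 18.845840569742283 -2.2368455434125476 -0.7183766687750336
0.028 [(-75, 465), (-69, 462), (-63, 460), (-57, 460), (-51, 458), (-45, 453), (-39, 445), (-33, 444), (-27, 448), (-21, 447), (-15, 434), (-9, 384), (-3, 355), (3, 351), (9, 343), (15, 255), (21, 218), (27, 50), (33, 53), (39, 51), (45, 46), (51, 46), (57, 46), (63, 46)]
-0.055 [(-63, 57), (-57, 422), (-51, 414), (-45, 402), (-39, 377), (-33, 159), (-27, 59), (-21, 58), (-15, 52), (-9, 53), (-3, 52)]
```

View pics/g.png

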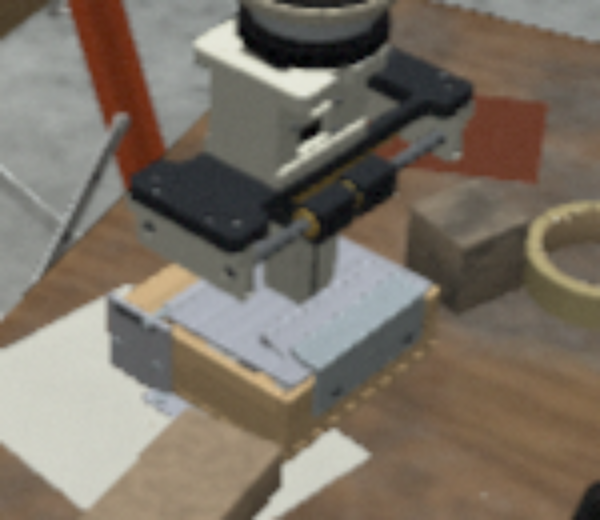

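The push is stalled at about 19 N with the slide near 12 mm. The fingertip has risen about 1 mm, so the edge is probably catching on the flare. I'll relieve the push, press down a little and look at the forces.

Request:
step_arm(
  motion=[
    [[0.003, 0, 0], 0, 1],
    [[0.006, 0, 0], 0, 1],
    [[0.007, 0, 0.0005], 0, 1],
    [[0.007, 0, 0.001], 0, 1],
    [[0.007, 0, 0.001], 0, 1],
    [[0.007, 0, 0.001], 0, 1],
    [[0.007, 0, 0.001], 0, 1],
    [[0.007, 0, 0.001], 0, 1],
  ],
)

```text
clock: 10.95
position: [0.4406, -0.0666, 0.0485]
eef_rot: [0.99, -0.144, -0.0, 0.0]
contact_force: [-1.5, 0.0, 19.2]
opening: 0.0003
finger_force: 9.6
```

```bash
python3 look.py h
python3 - <<'E'
from station import bot
import cv2
im,d=bot.grab_frame("wrist");cv2.imwrite("pics/w.png",im)
E
```

```text
tool n,y,z 0.4411851890480168 0.06262319602474617 0.048531448324104665 F n,y,z -1.4168105429550184 -0.3889223648675602 19.189892197261557
0.028 [(-75, 469), (-69, 466), (-63, 460), (-57, 459), (-51, 459), (-45, 456), (-39, 446), (-33, 441), (-27, 446), (-21, 446), (-15, 444), (-9, 433), (-3, 373), (3, 350), (9, 339), (15, 336), (21, 215), (27, 51), (33, 53), (45, 46), (51, 46), (57, 46), (63, 46)]
-0.055 [(-63, 56), (-57, 426), (-51, 420), (-45, 409), (-39, 395), (-33, 160), (-27, 59), (-21, 55), (-15, 50), (-9, 51), (-3, 51), (3, 51)]
```

View pics/w.png

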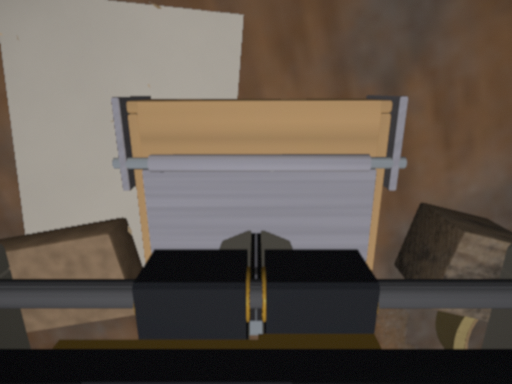

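The wrist view shows the hinge pin at row 162, between the slotted brackets that span rows 97 to 190. I'll work out the slide from it, along with the box rear wall's outer edge (row 98).

```bash
cat > pin.py <<'E'
from station import bot
from h import *
s=bot.state();c=bot.camera_params("wrist");K=np.array(c["K"]);V=np.linalg.inv(np.array(c["view"]))
im,d=bot.grab_frame("wrist")
n=np.array([.958,-.287,0])
def at(u,v,z):
    r=V[:3,:3]@np.array([(u-K[0,2])/K[0,0],(v-K[1,2])/K[1,1],1]);o=V[:3,3];return o+r*(z-o[2])/r[2]
g=cv2.cvtColor(im,cv2.COLOR_BGR2GRAY).astype(float)
print("F",s["contact_force"],"tool n",n@s["position"],s["position"][2])
pr=g[:,180:330].mean(1);print({v:int(pr[v]) for v in range(90,260,2)})
for v,z in((98,.044),(154,.047),(162,.047),(170,.047)):print(v,n@at(256,v,z)-.452)
E
python3 pin.py
```

```text
F [-1.0581455   0.92854501 18.91955644] tool n 0.4412072768195386 0.04854017889657468
{90: 112, 92: 112, 94: 112, 96: 112, 98: 98, 100: 97, 102: 138, 104: 141, 106: 141, 108: 141, 110: 142, 112: 142, 114: 142, 116: 143, 118: 143, 120: 144, 122: 143, 124: 142, 126: 141, 128: 140, 130: 138, 132: 136, 134: 134, 136: 131, 138: 130, 140: 131, 142: 133, 144: 136, 146: 138, 148: 139, 150: 139, 152: 137, 154: 107, 156: 118, 158: 133, 160: 139, 162: 141, 164: 144, 166: 147, 168: 148, 170: 134, 172: 133, 174: 136, 176: 137, 178: 138, 180: 136, 182: 134, 184: 136, 186: 136, 188: 136, 190: 136, 192: 137, 194: 134, 196: 134, 198: 137, 200: 139, 202: 139, 204: 139, 206: 135, 208: 131, 210: 133, 212: 134, 214: 133, 216: 134, 218: 137, 220: 139, 222: 138, 224: 137, 226: 134, 228: 133, 230: 132, 232: 124, 234: 116, 236: 113, 238: 109, 240: 105, 242: 104, 244: 102, 246: 99, 248: 84, 250: 32, 252: 14, 254: 14, 256: 14, 258: 14}
98 0.06712483689915255
154 0.04056424962352867
162 0.036529988563912985
170 0.03243414962365948
```

Request:
step_arm(
  motion=[
    [[0, 0, -0.0004], 0, 1],
    [[0, 0, -0.0004], 0, 1],
    [[-0.001, 0, -0.0004], 0, 1],
    [[-0.002, 0, -0.0002], 0, 1],
    [[-0.003, 0, -0.0001], 0, 1],
    [[-0.004, 0, 0], 0, 1],
    [[-0.005, 0, 0], 0, 1],
    [[-0.005, 0, 0], 0, 1],
  ],
)

```text
clock: 12.1
position: [0.4403, -0.0664, 0.0491]
eef_rot: [0.99, -0.144, 0.004, -0.0]
contact_force: [11.1, -5.4, 4.7]
opening: 0.0008
finger_force: 7.2
```

```bash
python3 pin.py | sed 's/90: .*152/152/'
python3 - <<'E'
from station import bot
from h import *
# box pose from top/scene first pictures: lip and wall extents along n, central y
n=np.array([.958,-.287,0]);e=np.array([.287,.958,0])
for c in("scene","top"):
    im,d,K,V=load(c);P=pts(np.ones(d.shape,bool),d,K,V);N=P@n-.452;Y=P@e-.062
    for nm,lo,hi in(("lip",.0535,.063),("rim",.038,.0475)):
        k=(P[:,2]>lo)&(P[:,2]<hi)&(abs(Y)<.04)&(abs(N)<.09);q=np.sort(N[k]);print(c,nm,len(q),q[:3].round(4),q[-3:].round(4),np.histogram(q,np.arange(-.075,.08,.005))[0])
E
```

```text
F [11.13006574 -5.3988145   4.73189264] tool n 0.44090590304222144 0.049090961572095734
{152: 128, 154: 105, 156: 126, 158: 136, 160: 140, 162: 142, 164: 146, 166: 148, 168: 144, 170: 128, 172: 135, 174: 136, 176: 137, 178: 138, 180: 134, 182: 135, 184: 136, 186: 135, 188: 136, 190: 137, 192: 136, 194: 133, 196: 135, 198: 138, 200: 139, 202: 139, 204: 137, 206: 132, 208: 132, 210: 133, 212: 133, 214: 133, 216: 136, 218: 138, 220: 139, 222: 138, 224: 135, 226: 133, 228: 133, 230: 130, 232: 123, 234: 116, 236: 114, 238: 109, 240: 105, 242: 103, 244: 101, 246: 99, 248: 84, 250: 32, 252: 14, 254: 14, 256: 14, 258: 14}
98 0.0668433143718073
154 0.04009974984435527
162 0.03604766430118228
170 0.031935412819690645
scene lip 353 [-0.0652 -0.0649 -0.0649] [0.0519 0.052  0.0521] [ 0  1 61 57 58 74 15  0  0  0  0  0  0  0  0  0  0  0  0  0  0  0  0  0
 43 44  0  0  0  0]
scene rim 294 [-0.0654 -0.0652 -0.0649] [0.05   0.0502 0.0505] [ 0  2 74  0  1  0  0  0  0  0  0  0  0  0  0  0  0  0  0  0  0 70 47 48
 49  3  0  0  0  0]
top lip 327 [-0.0624 -0.0621 -0.062 ] [0.0518 0.0519 0.0521] [ 0  0 34 73 70 75 45  0  0  0  0  0  0  0  0  0  0  0  0  0  0  0  0  0
  1 29  0  0  0  0]
top rim 228 [-0.0625 -0.0623 -0.0622] [0.0494 0.0497 0.0498] [ 0  0 16  0  0  0  0  0  0  0  0  0  0  0  0  0  0  0  0  0  0 26 62 65
 59  0  0  0  0  0]
```

```bash
cat > rect.py <<'E'
from station import bot
from h import *
import sys
n=np.array([.958,-.287,0]);e=np.array([.287,.958,0])
def rect(im,K,V,z):
    # u: n from -.09 to .09, v: y from .09 to -.09, 3 px/mm
    P=lambda N,Y:(n*(N+.452)+e*(Y+.062)+[0,0,z])
    s=np.array([[-.09,.09],[.09,.09],[.09,-.09],[-.09,-.09]])
    q=[]
    for a in s:
        c=(V@np.append(P(*a),1))[:3];c=K@c;q.append(c[:2]/c[2])
    H=cv2.getPerspectiveTransform(np.float32(q),np.float32([[0,0],[540,0],[540,540],[0,540]]))
    return cv2.warpPerspective(im,H,(540,540),flags=cv2.INTER_CUBIC)
c=bot.camera_params("scene");K=np.array(c["K"]);V=np.array(c["view"])
im,d=bot.grab_frame("scene")
old=np.zeros_like(im);f=cv2.imread("pics/f.png");old[120:250,200:350]=cv2.resize(f,(150,130),interpolation=cv2.INTER_AREA)
A=[rect(x,K,V,.049)[30:300] for x in(old,im)]
cv2.imwrite("pics/"+sys.argv[1]+".png",np.vstack(A))
E
python3 rect.py r
```

```text
(no output)
```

View pics/r.png

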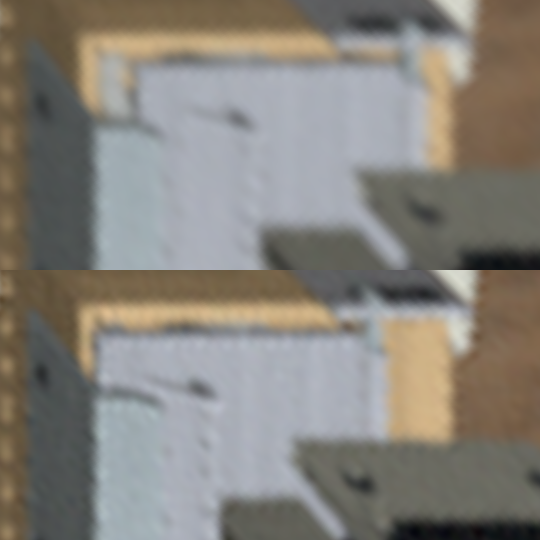

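The rectified views (before on top, now below) show the lid edge moved from u=140 to u=98, about 14 mm. The wrist camera suggests more than that. I'll settle it with the wrist depth.

Run:
```python
from station import bot
from h import *
n=np.array([.958,-.287,0]);e=np.array([.287,.958,0])
c=bot.camera_params("wrist");K=np.array(c["K"]);V=np.array(c["view"])
print("cam n",n@np.linalg.inv(V)[:3,3]-.452,np.linalg.inv(V)[2,3])
im,d=bot.grab_frame("wrist")
def P(u,v):
    return (np.linalg.inv(V)@np.append(d[v,u]*np.linalg.solve(K,[u,v,1]),1))[:3]
for u in(200,125,398):
  print(u,[(v,round((n@P(u,v)-.452)*1e3,1),round(P(u,v)[2]*1e3,1)) for v in range(92,196,4) if d[v,u]>0])
# lid/box from top camera now, front strip outside lip
for cam in("scene","top"):
    im,d=bot.grab_frame(cam);c=bot.camera_params(cam)
    Q=pts(np.ones(d.shape,bool),d,np.array(c["K"]),np.array(c["view"]));N=Q@n-.452;Y=Q@e-.062
    for a,b in((.048,.056),(-.056,-.048)):
        k=(Y>a)&(Y<b)&(abs(N)<.075)&(Q[:,2]>.03)&(Q[:,2]<.08);o=np.argsort(N[k])
        print(cam,a,[(round(x*1e3),round(z*1e3)) for x,z in zip(N[k][o],Q[k][o,2])][::2][:60])
```

```text
cam n 0.0691266492422104 0.2066387777041115
200 [(92, np.float64(69.7), np.float64(0.2)), (96, np.float64(67.3), np.float64(-0.2)), (100, np.float64(65.8), np.float64(39.4)), (104, np.float64(64.0), np.float64(43.5)), (108, np.float64(62.1), np.float64(43.0)), (112, np.float64(60.2), np.float64(43.7)), (116, np.float64(58.2), np.float64(43.0)), (120, np.float64(56.3), np.float64(43.1)), (124, np.float64(54.5), np.float64(44.0)), (128, np.float64(52.3), np.float64(42.1)), (132, np.float64(50.4), np.float64(42.6)), (136, np.float64(48.4), np.float64(42.8)), (140, np.float64(46.4), np.float64(42.4)), (144, np.float64(44.6), np.float64(43.9)), (148, np.float64(42.6), np.float64(44.1)), (152, np.float64(40.4), np.float64(43.2)), (156, np.float64(39.3), np.float64(48.5)), (160, np.float64(37.6), np.float64(50.0)), (164, np.float64(35.6), np.float64(49.8)), (168, np.float64(33.5), np.float64(49.7)), (172, np.float64(31.3), np.float64(48.9)), (176, np.float64(29.1), np.float64(48.4)), (180, np.float64(27.3), np.float64(49.3)), (184, np.float64(24.9), np.float64(48.5)), (188, np.float64(22.6)
[... 2452 characters left out ...]
 48), (-44, 49), (-42, 51), (-39, 47), (-39, 48), (-38, 50), (-37, 48), (-35, 50), (-32, 49), (-29, 48), (-28, 51), (-26, 52), (-25, 49), (-24, 52), (-22, 49), (-18, 50), (-17, 51), (-14, 50), (-13, 47), (-13, 42), (-9, 50), (-9, 52), (-7, 48), (-6, 50), (-4, 50), (-3, 48), (-2, 50), (0, 49), (1, 49), (3, 49), (4, 51), (5, 49), (7, 49), (8, 50), (11, 50), (12, 49), (14, 49), (16, 45), (17, 49), (18, 50), (20, 48), (22, 49), (23, 51), (26, 46)]
scene -0.056 [(-62, 41), (-60, 40), (-60, 32), (-59, 34), (-54, 50), (-49, 51), (-36, 50), (-34, 50), (-31, 51), (-27, 50), (-17, 50), (-14, 47), (-13, 48), (-11, 49), (-9, 49), (-8, 52), (-5, 50), (-3, 51), (1, 48), (1, 50)]
top 0.048 []
top -0.056 []
```

The wrist depth puts the pin about 29 mm inside the rear wall, so the slide is about 19–20 mm. The stall point was also the same under two different loads, which fits the end stop. I'll unload the push, then lift straight off.

Request:
step_arm(
  motion=[
    [[0.003, 0, -0.0005], 0, 1],
    [[0.006, 0, -0.001], 0, 1],
    [[0.008, 0, -0.002], 0, 1],
    [[0.008, 0, -0.006], 0, 1],
    [[0.008, 0, -0.015], 0, 1],
    [[0.008, 0, -0.03], 0, 1],
    [[0.008, 0, -0.05], 0, 1],
    [[0.008, 0, -0.08], 0, 1],
  ],
)

```text
clock: 13.35
position: [0.4429, -0.0678, 0.1285]
eef_rot: [0.99, -0.144, -0.001, 0.0]
contact_force: [-0.1, -0.0, 1.1]
opening: 0.0005
finger_force: 0.0
```

Request:
step_arm(
  motion=[
    [[0.03, 0, -0.04], 0, 1],
    [[0.06, 0, -0.08], 0, 1],
    [[0.09, 0, -0.12], 0, 1],
    [[0.12, 0, -0.15], 0, 1],
    [[0.14, 0, -0.16], 0, 1],
    [[0.14, 0, -0.16], 0, 1],
    [[0.14, 0, -0.16], 0, 1],
    [[0.14, 0, -0.16], 0, 1],
  ],
)

```text
clock: 14.35
position: [0.577, -0.1074, 0.2875]
eef_rot: [0.99, -0.144, -0.001, 0.0]
contact_force: [0.1, -0.0, 0.7]
opening: 0.0006
finger_force: 0.0
```

Run:
```python
from station import bot
from h import *
n=np.array([.958,-.287,0]);e=np.array([.287,.958,0])
s=bot.state();print(s["position"],s["contact_force"])
for cam in("top","scene"):
    im,d=bot.grab_frame(cam);c=bot.camera_params(cam)
    Q=pts(np.ones(d.shape,bool),d,np.array(c["K"]),np.array(c["view"]));N=Q@n-.452;Y=Q@e-.062
    print(cam)
    for a,b in((.047,.057),(-.03,.03),(-.057,-.047)):
        k=(Y>a)&(Y<b)&(abs(N)<.08)&(Q[:,2]<.2)
        print(a,[(i,round(float(np.median(Q[k][abs(N[k]*1e3-i)<2,2]))*1000)) for i in range(-72,73,4) if (abs(N[k]*1e3-i)<2).sum()>1])
    if cam=="scene": cv2.imwrite("pics/z.png",cv2.resize(im[120:270,190:350],None,fx=4.5,fy=3.9))
```

```text
[ 0.57698391 -0.10744266  0.2874518 ] [ 0.10679846 -0.03678132  0.67386188]
top
0.047 [(-72, 1), (-68, 1), (-64, 2), (-60, 7), (-56, 47), (-52, 53), (-48, 55), (-44, 54), (-40, 54), (-36, 53), (-32, 53), (-28, 52), (-24, 53), (-20, 53), (-16, 52), (-12, 53), (-8, 53), (-4, 51), (0, 51), (4, 52), (8, 52), (12, 51), (16, 52), (20, 50), (24, 50), (28, 51), (32, 50), (36, 52), (40, 52), (44, 46), (48, 46), (52, 45), (56, 46), (60, 45), (64, 44)]
-0.03 [(-72, 1), (-68, 1), (-64, 2), (-60, 54), (-56, 58), (-52, 57), (-48, 59), (-44, 60), (-40, 54), (-36, 55), (-32, 57), (-28, 59), (-24, 60), (-20, 53), (-16, 52), (-12, 52), (-8, 52), (-4, 52), (0, 51), (4, 51), (8, 51), (12, 51), (16, 51), (20, 51), (24, 51), (28, 50), (32, 51), (36, 52), (40, 52), (44, 45), (48, 46), (52, 45), (56, 45), (60, 45), (64, 44)]
-0.057 []
scene
0.047 [(-72, 1), (-68, 1), (-64, 1), (-60, 20), (-56, 50), (-52, 52), (-48, 52), (-44, 52), (-40, 52), (-36, 50), (-32, 52), (-28, 52), (-24, 51), (-20, 51), (-16, 50), (-12, 51), (-8, 51), (-4, 51), (0, 51), (4, 50), (8, 50), (12, 50), (16, 50), (20, 50), (24, 50), (28, 50), (32, 51), (36, 50), (40, 45), (44, 45), (48, 44), (52, 44), (56, 45), (60, 46)]
-0.03 [(-72, 1), (-68, 1), (-64, 40), (-60, 10), (-56, 56), (-52, 57), (-48, 58), (-44, 59), (-40, 55), (-36, 55), (-32, 56), (-28, 58), (-24, 60), (-16, 52), (-12, 51), (-8, 51), (-4, 51), (0, 51), (4, 51), (8, 50), (12, 50), (16, 51), (20, 50), (24, 50), (28, 50), (32, 51), (36, 51), (40, 29), (44, 45), (48, 45), (52, 45), (56, 45), (60, 44), (64, 44)]
-0.057 [(-72, 0), (-68, 0), (-64, 2), (-60, 13), (-56, 50), (-52, 53), (-48, 52), (-44, 52), (-36, 52), (-32, 53), (-28, 54), (-24, 52), (-16, 53), (-12, 51), (-8, 51), (-4, 51), (0, 51), (4, 51), (8, 51), (12, 51), (16, 50), (20, 50), (24, 50), (28, 49), (32, 51), (36, 52), (44, 45), (48, 44), (52, 45), (56, 44), (60, 45), (64, 44)]
```

View pics/z.png

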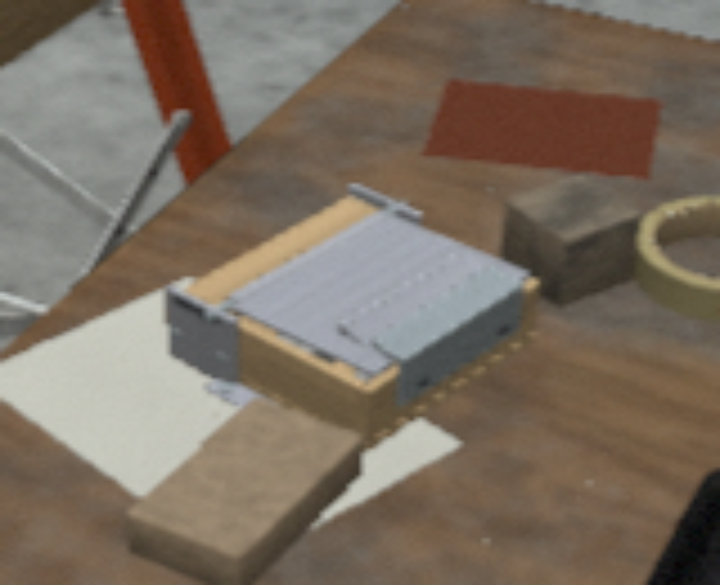

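Released, the lid stays shut under the lip at about (450,320), and the cork and offcut are where they were. I'll check the exact slide with the wrist camera above the box.

Request:
step_arm(
  motion=[
    [[-0.02, 0, 0], 0, 1],
    [[-0.05, 0, 0], 0, 1],
    [[-0.08, 0, 0], 0, 1],
    [[-0.11, 0, 0], 0, 1],
    [[-0.14, 0, 0], 0, 1],
    [[-0.17, 0, 0], 0, 1],
    [[-0.19, 0, 0], 0, 1],
    [[-0.19, 0, 0], 0, 1],
  ],
)

```text
clock: 15.45
position: [0.3952, -0.0533, 0.2882]
eef_rot: [0.99, -0.144, 0.0, 0.0]
contact_force: [0.1, -0.5, -0.0]
opening: 0.0001
finger_force: 0.0
```

Run:
```python
from station import bot
from h import *
n=np.array([.958,-.287,0]);e=np.array([.287,.958,0])
print(bot.state()["position"])
c=bot.camera_params("wrist");K=np.array(c["K"]);V=np.array(c["view"])
im,d=bot.grab_frame("wrist");print("cam n,y",n@np.linalg.inv(V)[:3,3]-.452,e@np.linalg.inv(V)[:3,3]-.062)
np.savez("wr.npz",im=im,d=d,K=K,view=V)
def prof(y,z):
    N=np.arange(-.075,.0751,.001);R=[]
    for N_ in N:
        a=[]
        for dy in np.linspace(-.003,.003,7):
            q=K@(V@np.append(n*(N_+.452)+e*(y+dy+.062)+[0,0,z],1))[:3];q=q[:2]/q[2]
            a.append(cv2.getRectSubPix(im,(1,1),(float(q[0]),float(q[1])))[0,0] if 0<=q[0]<511 and 0<=q[1]<383 else [0,0,0])
        m=np.mean(a,0);R.append((int(round(N_*1e3)),int(m.mean()),int(m[2]-m[0])))
    return R
for y,z in((.053,.044),(.053,.050),(0,.044)):
    print(y,z,*["%d:%d/%d"%r for r in prof(y,z)])
```

```text
[ 0.39516329 -0.05330298  0.28819637]
cam n,y 0.023184962980003998 0.0004504741435033127
0.053 0.044 -75:117/41 -74:142/30 -73:167/22 -72:183/18 -71:189/17 -70:191/17 -69:191/17 -68:191/17 -67:190/17 -66:190/17 -65:191/17 -64:191/17 -63:191/17 -62:191/17 -61:191/17 -60:186/19 -59:176/21 -58:157/21 -57:152/11 -56:155/0 -55:160/-5 -54:163/-8 -53:166/-8 -52:167/-8 -51:167/-8 -50:167/-7 -49:165/-7 -48:163/-7 -47:163/-8 -46:162/-7 -45:162/-8 -44:162/-8 -43:164/-7 -42:166/-8 -41:167/-8 -40:168/-8 -39:167/-9 -38:167/-8 -37:168/-8 -36:169/-8 -35:169/-8 -34:169/-8 -33:168/-9 -32:168/-8 -31:167/-8 -30:166/-8 -29:165/-8 -28:165/-7 -27:166/-8 -26:167/-8 -25:168/-8 -24:168/-8 -23:168/-8 -22:167/-8 -21:167/-8 -20:167/-8 -19:167/-8 -18:167/-8 -17:167/-8 -16:167/-8 -15:167/-8 -14:166/-8 -13:166/-8 -12:165/-8 -11:165/-8 -10:167/-8 -9:168/-8 -8:170/-8 -7:170/-8 -6:170/-8 -5:170/-8 -4:169/-8 -3:168/-8 -2:167/-8 -1:167/-8 0:167/-8 1:165/-8 2:164/-8 3:165/-8 4:167/-8 5:168/-8 6:168/-8 7:167/-9 8:166/-8 9:166/-8 10:166/-8 11:164/-8 12:164/-8 13:166/-8 14:169/-8 15:171/-9 16:172/-8 17:170/-9 18:167/-8 19:1
[... 3015 characters left out ...]
7/-8 5:169/-8 6:169/-8 7:168/-9 8:165/-8 9:164/-8 10:162/-8 11:162/-8 12:161/-8 13:162/-8 14:165/-8 15:168/-9 16:169/-9 17:169/-9 18:166/-8 19:165/-9 20:164/-9 21:165/-8 22:166/-8 23:166/-8 24:165/-8 25:165/-8 26:164/-8 27:165/-8 28:166/-8 29:166/-8 30:166/-9 31:165/-8 32:164/-7 33:166/-6 34:173/-7 35:178/-8 36:178/-9 37:176/-9 38:171/-8 39:162/-3 40:150/14 41:145/43 42:149/69 43:155/80 44:155/80 45:153/79 46:151/78 47:148/77 48:149/77 49:151/78 50:153/79 51:155/81 52:158/82 53:159/83 54:160/83 55:162/84 56:162/84 57:163/84 58:162/84 59:162/83 60:161/83 61:160/83 62:158/82 63:156/81 64:151/79 65:134/72 66:111/62 67:96/55 68:90/53 69:89/52 70:89/53 71:90/53 72:90/54 73:91/54 74:91/54 75:92/53
```

```bash
python3 -c "
from station import bot
print(bot.finish_job())"
```

```text
the job is handed in; nothing more can be done
None
```

The lid is folded down, pushed along to what reads as its end stop (slide measured at 18–20 of 20 mm) and stayed shut under the lip after I let go; peak force was about 19 N, the cork and offcut looked unmoved, and I handed the job in at about 15.5 s (no verdict came back).

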